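Seat the blower arm and hold the dead-man button half-way

TASK

Get the filter blower ready and running on low: swing the nozzle arm by its upright orange post out over the turntable until it clicks fully home in its end detent, and only then press the green dead-man palm button half-way down its travel (12 of 24 mm) with the fingertips. The job finishes while still holding: keep the button steadily half-way down, without letting go and without ever pushing it near the bottom, which is full blast. Leave the filters, tray, brush and clear shroud where they are.

Things in the scene. Friction and masses are not known exactly. Their poses are not given: they have to be found in the camera images.
- swing_hinge (a point): point on the blower arm's vertical hinge axis, 129 mm above the bench, atop a fixed stand: 90 mm square dark foot, aluminium column, grey disc head 104 mm across (top at 112 mm), black hub 48 mm across (top at 150 mm). Axes are the stand's: z up; the fully seated arm points along its +y, over the turntable.
- nozzle_arm (a joint): angle of the blower arm, rad: 0 parked, 2.0 end stop, growing clockwise from above; its direction is the stand's +y turned anticlockwise by (2.0 - value). Starts between 0 and 0.5. Turns easily; from 1.65 to 1.82 a sprung roller resists (about 2 N at the post), beyond about 1.87 it snaps the arm to the end stop and keeps it there. Seated: above 1.95.
- swing_post (a point): grip point of the blower arm, 140 mm out from the hinge axis, 178 mm above the bench, on the axis of a round upright orange post 18 mm across, standing from 138 to 195 mm on the aluminium arm (bar 24 mm wide, 18 mm thick). Being round, the post can turn in the grip.
- nozzle_tip (a point): outlet of the black nozzle at the arm's end, 200 mm out from the hinge axis, 88 mm above the bench; it passes about 24 mm above the filters.
- button_top (a point): centre of the top face of the green round palm button, 44 mm across and 12 mm thick, on a white stem with a red band, on a fixed grey console 110 x 110 x 50 mm (steel collar 56 mm across to 56 mm). Unpressed this point is 96 mm above the bench; pressed half-way 84 mm. z up.
- palm_button (a joint): travel of the palm button straight down, m: 0 released, 0.024 at the bottom. It springs back: about 2.8 N to start it, 5.8 N half-way, 8.8 N at the bottom.
- filter0: round mesh prefilter with blue rims, 100 mm across, 29 mm high, loose on the turntable (wooden platter 280 mm across, top 34 mm above the bench, turns with slight friction); origin at the centre of its underside. One of the three filters lies under the seated nozzle. Leave alone.
- filter1: as filter0, with grey rims. Leave alone.
- filter2: as filter0, with yellow rims. Leave alone.
- tray: open aluminium tray 220 x 160 x 25 mm, loose; origin at the centre of its underside. Leave alone.
- shroud: clear round cyclone shroud, 110 mm across at the foot, 130 mm high, loose, upright; origin at the centre of its underside. Leave alone.
- brush: slim grey dusting brush, 180 mm long along its y, 28 mm wide, 18 mm high, lying in the tray; origin near its middle, underside. Leave alone.

How it is judged:
By the outcome, as a careful person would: the job done as asked, in the order asked, and still so for the second after the job is handed in, while the arm keeps its last pose, push and grip.
It also fails if it takes over 51 s, if anything falls off the work surface, if the arm or the gripper's body presses on something with over 40 N, if the wrist force passes 120 N, or if a joint passes its speed limit or range.

ROBOT

A 6-joint arm with a two-finger parallel gripper is mounted at the origin on the work surface. World frame = base frame: x ahead of the robot, y to its left, z up, the work surface at z = 0. Lengths are in m, angles in rad, forces in N, time in s.
With the tool pointing down it reaches from about 0.25 to 0.8 m from the base axis. Payload 8.5 kg.
Tool frame: the origin (TCP) lies between the finger pads; the fingertips stand 22 mm ahead of it and the grasp point (between the pads) lies 3 mm ahead of it; z points along the fingers, y is the line along which they close (so a half turn about z gives the same grasp; the last joint's range is limited). The gripper opens to 85 mm and grips with 20 to 120 N. Pads are 22 mm wide; open, the fingers measure 114 mm over their backs; the gripper's body (76 mm by 85 mm) begins 54 mm behind the grasp point. The pads swing forward as they close: fully open they stand 13 mm farther back than shut.
Start: joints at [-1.241, 0.238, -0.013, 1.319, 0, 1.571], TCP at [0.17, -0.497, 0.253] pointing down, gripper open.
Joint ranges: [-2.66, 2.66], [-1.03, 1.9], [-1.14, 1.46], [-1.82, 2.27], [-1.45, 1.34], [-3.14, 3.14]. Speed limits (rad/s): [2.22, 2.22, 2.79, 3.14, 3.14, 3.14].

INTERFACE

Orientations are given as a unit quaternion [w, x, y, z].
In Python, from rig import observe, read_camera, finish_job gives the robot as it stands. The module is installed in compiled form; this text tells all that it offers.
- The arm moves only by the tool step_arm, never from a script. Its argument "series" is a list of rows, each a list of 5 numbers: the opening, from -1 (shut) to 1 (fully open), then the shift along the tool's x, y, z in m, then the turn about the tool's z in degrees. A call has exactly 8 rows; each row is the pose to reach, as a shift and turn from the pose commanded when the call began, along the tool's axes at that moment; what a row does not reach only later rows make up. A row lasts 1/12 s, in which the tool goes at most 41.7 mm and 7.16 degrees, less where a joint would pass 70% of its speed; a pose out of reach is approached as far as the arm can. A call with a gripper value outside its range is refused whole. The fingers move at their own pace and stop on an object; the grip force is fixed at half the most. Time passes only in rows, so rows that repeat a pose let the fingers close, or fill a call up. It gives the time, the measured TCP pose, the force, the opening and the grip force at its end, in the units of the state.
- observe(): the state, without advancing time (a new reading comes with each control period).
- read_camera(name): name is "side" or "top" or "wrist"; returns a dict with "pixels" (480x640x3 uint8, red, green, blue), "z_map" (480x640 float32, m along the optical axis (not along the pixel's ray), 0 where there is no reading), "intrinsics" (3x3 intrinsics, pixels), "pose" (4x4, takes a point from camera to world coordinates); the wrist camera has in their place "mount" (4x4, takes a point from camera to tool coordinates, whose origin is the TCP and whose axes are the flange's). Camera axes: x right, y up, looking along -z (the intrinsics and any distortion apply to the point x, -y, -z); pixel columns grow to the right and rows downward; lengths in m; the calibration is good to about 2 mm. A picture is of the moment at which its call begins: read the wrist's pose just before it.
- finish_job(): hands the job in; it is judged then, once.
The state is a dict: "clock": time; "joint_pos": joint angles; "dq": joint speeds; "tau": joint torques, N m; "tcp_pos": TCP position; "orientation": TCP orientation; "contact_force": force on the tool from outside, world axes, zero at the start; "moment": the same for the moment, N m; "width": finger opening in m; "grasp_force": force on a finger pad.
Only numpy, scipy, OpenCV 4.12 (cv2) and the standard library are available. Lean on these libraries where they do the work, as an engineer would, in place of code of your own. Each camera call takes 0.05 s, during which the arm holds its last target. There are 200 camera calls.

## Working session

There is one attempt and no reset: what is moved stays moved. The work goes in short steps, Python scripts to look and compute and a tool call to move; the robot and the scene stay as the last step left them, time stands still between calls to the robot, and variables do not carry over. Pictures are saved under pics/ and viewed, at most 10 in all, crops included, and the job is handed in when it is done.

Besides the shell and the picture viewer there is one more tool, called as name(argument=value, ...) on one line, values as JSON. step_arm: Moves the arm, as the interface text tells. Its arguments: {"type":"object","properties":{"series":{"type":"array"}},"required":["series"]}

```bash
mkdir -p pics; cat > h.py <<'E'
import numpy as np, cv2
from rig import observe, read_camera, finish_job
def pts(c):
    K=c["intrinsics"]; z=c["z_map"]; v,u=np.mgrid[:480,:640]
    P=np.stack([(u-K[0,2])/K[0,0]*z,-(v-K[1,2])/K[1,1]*z,-z,np.ones_like(z)],-1)
    return (P@np.array(c["pose"]).T)[...,:3]
E
python3 - <<'E'
from h import *
s=observe(); print({k:np.round(v,3).tolist() for k,v in s.items()})
for n in("top","side"):
    c=read_camera(n); np.savez(n+".npz",**c); cv2.imwrite(f"pics/{n}.png",c["pixels"][...,::-1]); print(n,c["intrinsics"],np.round(c["pose"],3),[k for k in c])
E
```

```text
{'clock': 0.0, 'joint_pos': [-1.241, 0.239, -0.014, 1.319, 0.0, 1.571], 'dq': [-0.0, 0.0, 0.001, -0.001, 0.0, -0.002], 'tau': [-0.003, -53.878, 34.644, 0.018, -0.0, 0.0], 'tcp_pos': [0.17, -0.496, 0.253], 'orientation': [-0.001, 0.986, 0.164, -0.0], 'contact_force': [-0.56, 0.643, -0.56], 'moment': [-0.041, -0.012, 0.08], 'grasp_force': 0.0, 'width': 0.085}
top [[523.94756217   0.         313.92339329]
 [  0.         523.94756217 231.75227943]
 [  0.           0.           1.        ]] [[-1.400e-02  9.740e-01 -2.270e-01  3.400e-01]
 [-1.000e+00 -1.400e-02  3.000e-03 -6.500e-02]
 [-1.000e-03  2.270e-01  9.740e-01  1.285e+00]
 [ 0.000e+00  0.000e+00  0.000e+00  1.000e+00]] ['pixels', 'z_map', 'intrinsics', 'pose']
side [[511.47304377   0.         313.95822361]
 [  0.         511.47304377 232.13119968]
 [  0.           0.           1.        ]] [[-0.941  0.245 -0.235  0.332]
 [-0.34  -0.679  0.651  0.684]
 [ 0.     0.692  0.722  0.969]
 [ 0.     0.     0.     1.   ]] ['pixels', 'z_map', 'intrinsics', 'pose']
```

View pics/top.png

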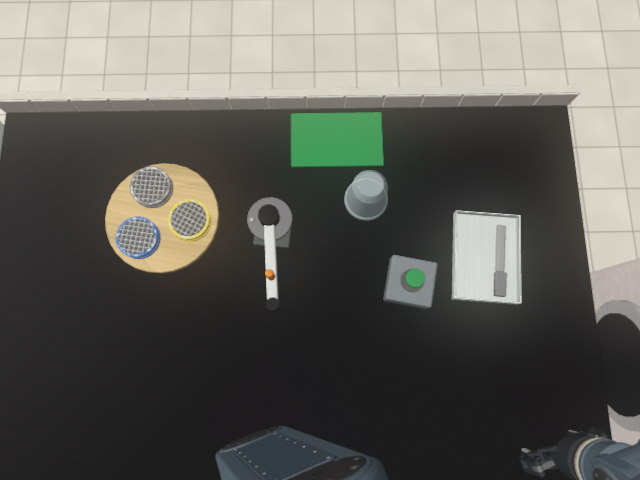

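View pics/side.png

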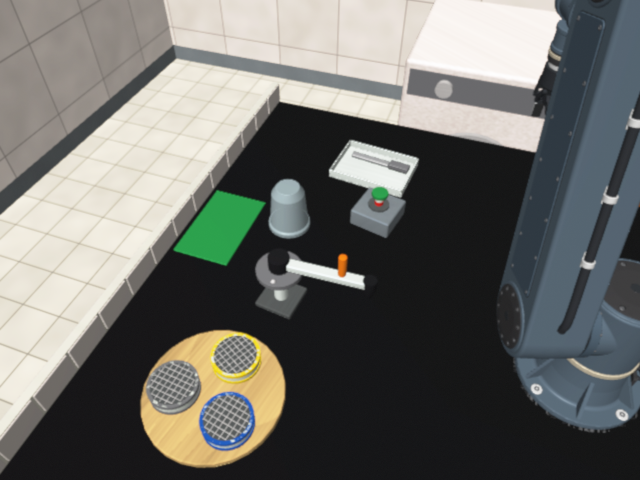

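The top view shows the hub at (269,215), orange post at (270,274), button at (415,278), turntable to the left at (162,218) and shroud at (367,195). The side view agrees with this: post (342,265), button (380,192).

```bash
python3 - <<'E'
from h import *
def ray(c,u,v,zp):
    K=c["intrinsics"];T=c["pose"]
    d=T[:3,:3]@np.array([(u-K[0,2])/K[0,0],-(v-K[1,2])/K[1,1],-1]);o=T[:3,3]
    return o+d*(zp-o[2])/d[2]
D={n:dict(np.load(n+".npz")) for n in("top","side")}
for n,c in D.items():
    h=cv2.cvtColor(c["pixels"],cv2.COLOR_RGB2HSV); P=pts(c); H,S,V=[h[...,i].astype(int) for i in range(3)]
    def rep(name,m,zp):
        v,u=np.nonzero(m)
        q=P[m]; print(n,name,len(u),u.mean().round(1),v.mean().round(1),"ray",ray(c,u.mean(),v.mean(),zp).round(4),"depth med",np.median(q,0).round(4),"min",q.min(0).round(3),"max",q.max(0).round(3))
    Z=P[...,2]
    org=(abs(H-12)<6)&(S>170)&(V>120)
    rep("post",org,.178); rep("posttop",org&(Z>.188),.195)
    g=(abs(H-65)<20)&(S>120)&(V>50)&(Z>.04)&(Z<.15); rep("button",g,.096); rep("btop",g&(Z>.09),.096)
    near=np.hypot(P[...,0]-.37,P[...,1]-.05)<.13
    rep("hubtop",near&(Z>.143)&(Z<.156)&(V<60)&(S<150),.150)
    rep("disc",near&(Z>.105)&(Z<.118)&(V>70),.112)
    rep("armbar",(Z>.125)&(Z<.15)&(V>140)&(S<60)&(np.hypot(P[...,0]-.3,P[...,1]-.05)<.2),.138)
    w=(abs(H-15)<10)&(S>60)&(S<200)&(V>110)&(Z>.025)&(Z<.04)&(P[...,1]>.15); rep("wood",w,.034)
    rep("shroud",(np.hypot(P[...,0]-.42,P[...,1]+.16)<.1)&(Z>.02),.1)
E
```

```text
top post 52 268.8 273.7 ray [0.5079 0.0289 0.178 ] depth med [0.5055 0.0271 0.1944] min [0.499 0.02  0.168] max [0.513 0.036 0.199]
top posttop 47 268.6 273.4 ray [0.5059 0.0279 0.195 ] depth med [0.5061 0.0273 0.1945] min [0.499 0.021 0.188] max [0.513 0.036 0.199]
top button 255 414.7 277.8 ray [ 0.5062 -0.2974  0.096 ] depth med [ 0.5059 -0.2973  0.0956] min [ 0.487 -0.317  0.088] max [ 0.527 -0.277  0.101]
top btop 252 414.8 277.8 ray [ 0.5062 -0.2975  0.096 ] depth med [ 0.5059 -0.2973  0.0956] min [ 0.487 -0.317  0.091] max [ 0.527 -0.277  0.101]
top hubtop 40 271.2 303.2 ray [0.4478 0.0258 0.15  ] depth med [0.4486 0.0265 0.1441] min [0.436 0.011 0.143] max [0.457 0.04  0.146]<stdin>:11: RuntimeWarning: Mean of empty slice.
  ret = ret.dtype.type(ret / rcount)
  return _methods._mean(a, axis=axis, dtype=dtype,
  ret = um.true_divide(
Traceback (most recent call last):
ValueError: zero-size array to reduction operation minimum which has no identity
```

```bash
python3 - <<'E'
from h import *
def ray(c,u,v,zp):
    K=c["intrinsics"];T=c["pose"]
    d=T[:3,:3]@np.array([(u-K[0,2])/K[0,0],-(v-K[1,2])/K[1,1],-1]);o=T[:3,3]
    return o+d*(zp-o[2])/d[2]
def circ(q):
    A=np.c_[2*q,np.ones(len(q))]; x=np.linalg.lstsq(A,(q**2).sum(1),rcond=None)[0]; return x[:2].round(4),round(float(np.sqrt(x[2]+x[0]**2+x[1]**2)),4)
for n in("top","side"):
    c=dict(np.load(n+".npz"))
    h=cv2.cvtColor(c["pixels"],cv2.COLOR_RGB2HSV); P=pts(c); H,S,V=[h[...,i].astype(int) for i in range(3)]; Z=P[...,2]
    def rep(name,m,zp):
        v,u=np.nonzero(m); q=P[m]
        if len(q)<5: print(n,name,"none");return
        cs=max(cv2.findContours(m.astype(np.uint8),cv2.RETR_EXTERNAL,cv2.CHAIN_APPROX_NONE)[0],key=len)[:,0]
        cc=circ(np.array([ray(c,a,b,zp)[:2] for a,b in cv2.convexHull(cs)[:,0]]))
        print(n,name,len(u),"ray",ray(c,u.mean(),v.mean(),zp).round(4),"med",np.median(q,0).round(4),"min",q.min(0).round(3),"max",q.max(0).round(3),"circ",cc)
    rep("post",(abs(H-12)<6)&(S>170)&(V>120),.178)
    g=(abs(H-65)<20)&(S>120)&(V>50)&(Z>.04)&(Z<.15); rep("btn",g&(Z>.09),.096)
    near=np.hypot(P[...,0]-.645,P[...,1]-.03)<.07
    rep("hub",near&(Z>.144)&(Z<.156)&(V<80),.150)
    rep("disc",near&(Z>.105)&(Z<.118),.112)
    rep("cap",(np.hypot(P[...,0]-.448,P[...,1]-.026)<.03)&(Z>.13),.146)
    w=(Z>.028)&(Z<.08)&(np.hypot(P[...,0]-.65,P[...,1]-.29)<.17); rep("table",w&(Z<.04),.034)
    for nm,m in(("blue",abs(H-112)<10),("yel",abs(H-26)<6)): rep(nm,w&m&(S>140)&(V>60)&(Z>.05),.063)
    rep("shroudtop",(np.hypot(P[...,0]-.68,P[...,1]+.19)<.12)&(Z>.1),.13)
E
```

```text
top post 52 ray [0.5079 0.0289 0.178 ] med [0.5055 0.0271 0.1944] min [0.499 0.02  0.168] max [0.513 0.036 0.199] circ (array([0.5075, 0.0294]), 0.0087)
top btn 252 ray [ 0.5062 -0.2975  0.096 ] med [ 0.5059 -0.2973  0.0956] min [ 0.487 -0.317  0.091] max [ 0.527 -0.277  0.101] circ (array([ 0.5061, -0.2975]), 0.0202)
top hub 316 ray [0.646  0.0339 0.15  ] med [0.6463 0.0339 0.1498] min [0.624 0.012 0.145] max [0.669 0.056 0.156] circ (array([0.646 , 0.0342]), 0.0229)
top disc 984 ray [0.6489 0.0338 0.112 ] med [0.6472 0.028  0.1119] min [ 0.598 -0.016  0.105] max [0.7   0.086 0.118] circ (array([0.6472, 0.0349]), 0.0517)
top cap 234 ray [0.4547 0.0251 0.146 ] med [0.4538 0.0251 0.1407] min [0.434 0.011 0.131] max [0.478 0.04  0.146] circ (array([0.4558, 0.025 ]), 0.0202)
top table 5338 ray [0.6674 0.3023 0.034 ] med [0.678  0.2926 0.0342] min [0.537 0.169 0.028] max [0.817 0.448 0.04 ] circ (array([0.6763, 0.3077]), 0.1393)
top blue none
top yel 88 ray [0.6552 0.2267 0.063 ] med [0.645  0.2111 0.0614] min [0.615 0.186 0.054] max [0.71  0.28  0.068] circ (array([0.6297, 0.2059]), 0.0
[... 909 characters left out ...]
ax [0.477 0.044 0.146] circ (array([0.4541, 0.0367]), 0.0221)
side table 8419 ray [0.6623 0.3345 0.034 ] med [0.6728 0.324  0.0329] min [0.537 0.17  0.028] max [0.817 0.45  0.04 ] circ (array([0.6749, 0.3121]), 0.139)
side blue 409 ray [0.6131 0.3718 0.063 ] med [0.6113 0.3835 0.0608] min [0.57  0.31  0.051] max [0.668 0.409 0.067] circ (array([0.6172, 0.3626]), 0.0479)
side yel 343 ray [0.6565 0.2467 0.063 ] med [0.6525 0.2486 0.0605] min [0.613 0.186 0.05 ] max [0.712 0.287 0.066] circ (array([0.66  , 0.2401]), 0.0492)
side shroudtop 724 ray [ 0.7119 -0.1738  0.13  ] med [ 0.7159 -0.1811  0.1238] min [ 0.68  -0.228  0.1  ] max [ 0.762 -0.152  0.134] circ (array([ 0.7127, -0.1751]), 0.0453)
```

step_arm(series=[[1,0.03,-0.024,0,-7],[1,0.06,-0.048,0,-14],[1,0.09,-0.072,0,-21],[1,0.12,-0.096,0,-28],[1,0.15,-0.12,0,-35],[1,0.18,-0.144,0,-42],[1,0.21,-0.168,0,-49],[1,0.24,-0.192,0,-56]])

```text
clock: 0.77
tcp_pos: [0.3353, -0.2355, 0.2532]
orientation: [-0.0, 0.792, 0.61, 0.0]
contact_force: [0.3, -1.2, 1.0]
width: 0.0856
grasp_force: 0.0
```

```bash
cat >> h.py <<'E'
from scipy.spatial.transform import Rotation as R
def st():
    s=observe(); q=np.array(s["orientation"]); M=R.from_quat(q[[1,2,3,0]]).as_matrix()
    print("t",round(s["clock"],2),"tcp",np.round(s["tcp_pos"],4),"yawx",np.degrees(np.arctan2(M[1,0],M[0,0])).round(1),"j",np.round(s["joint_pos"],2),"F",np.round(s["contact_force"],1),"w",round(float(s["width"]),4),"g",s["grasp_force"])
    return s,M
E
python3 - <<'E'
from h import *
s,M=st()
for t in([.5065,.031,.26],): print((M.T@(np.array(t)-s["tcp_pos"])).round(4))
E
```

```text
t 0.77 tcp [ 0.3353 -0.2355  0.2532] yawx 75.2 j [-0.61  0.04 -0.25  1.28  0.    1.22] F [ 0.3 -1.2  1. ] w 0.0856 g 0.0
[ 0.3014  0.0976 -0.0067]
```

step_arm(series=[[1,0.038,0.012,-0.001,-4],[1,0.076,0.024,-0.002,-8],[1,0.114,0.036,-0.003,-12],[1,0.152,0.049,-0.004,-15],[1,0.19,0.061,-0.005,-15],[1,0.228,0.073,-0.006,-15],[1,0.266,0.085,-0.007,-15],[1,0.302,0.098,-0.007,-15]])

```text
clock: 1.43
tcp_pos: [0.5087, 0.031, 0.2603]
orientation: [-0.0, 0.708, 0.707, -0.0]
contact_force: [0.7, -0.8, 0.2]
width: 0.0856
grasp_force: 0.0
```

```bash
python3 - <<'E'
from h import *
s,M=st()
c=read_camera("wrist"); cv2.imwrite("pics/w1.png",c["pixels"][...,::-1])
T=np.eye(4);T[:3,:3]=M;T[:3,3]=s["tcp_pos"]; c["pose"]=T@c["mount"]; print(np.round(c["mount"],3))
P=pts(c);h=cv2.cvtColor(c["pixels"],cv2.COLOR_RGB2HSV);H,S,V=[h[...,i].astype(int) for i in range(3)]
m=(abs(H-12)<6)&(S>170)&(V>100)&(c["z_map"]>0); q=P[m]; 
v,u=np.nonzero(m); print(m.sum(),u.mean(),v.mean(),q.min(0).round(4),q.max(0).round(4)); t=q[q[:,2]>q[:,2].max()-.006]; print(len(t),t.mean(0).round(4),t.min(0),t.max(0))
E
```

```text
t 1.43 tcp [0.5087 0.031  0.2603] yawx 89.9 j [ 0.06  0.21 -0.03  1.33  0.    1.63] F [ 0.7 -0.8  0.2] w 0.0856 g 0.0
[[ 0.     0.965  0.262  0.065]
 [ 1.    -0.    -0.001 -0.   ]
 [-0.001  0.262 -0.965 -0.12 ]
 [ 0.     0.     0.     1.   ]]
896 311.5111607142857 252.7578125 [ 0.4894 -0.0609 -0.0016] [0.5253 0.0366 0.1951]
232 [0.5084 0.0298 0.1924] [0.49966273 0.01943784 0.18910128] [0.51692302 0.03657671 0.19509692]
```

View pics/w1.png

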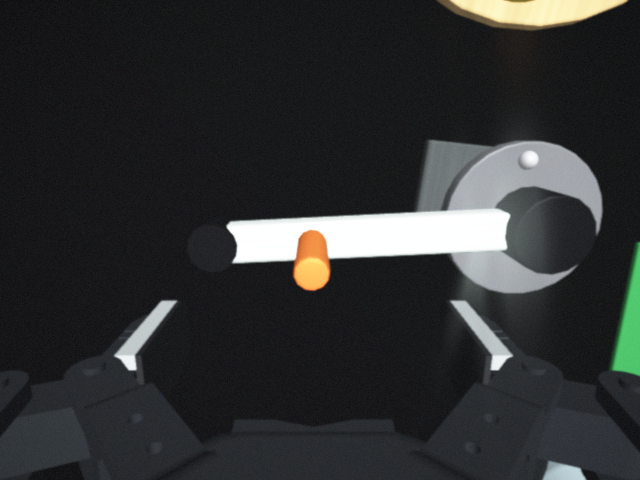

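The wrist view shows the post top at (311,274), centred between the pads, with the bar running to the hub at (545,230). The foot edge (429,141)–(485,147) puts the stand's +y at about 84°. The post measures (0.508, 0.030, 0.195), which matches, so I'll go down and grip.

step_arm(series=[[1,0,0,0.03,0],[1,0,0,0.06,0],[1,0,0,0.079,0],[-1,0,0,0.079,0],[-1,0,0,0.079,0],[-1,0,0,0.079,0],[-1,0,0,0.079,0],[-1,0,0,0.079,0]])

```text
clock: 2.15
tcp_pos: [0.509, 0.0287, 0.1827]
orientation: [0.001, 0.708, 0.706, 0.001]
contact_force: [-0.7, 0.4, -0.5]
width: 0.0255
grasp_force: 0.0
```

```bash
python3 - <<'E'
from h import *
s,M=st(); p=np.array(s["tcp_pos"]); h=np.array([.6465,.0355,p[2]])
d=p-h; a0=np.arctan2(d[1],d[0]); r=np.hypot(d[0],d[1]); print(r,np.degrees(a0)%360)
for k in range(0,111,6):
    a=a0-np.radians(k); t=h+r*np.array([np.cos(a),np.sin(a),0]); print(k,(M.T@(t-p)).round(3),t.round(3))
E
```

```text
t 2.15 tcp [0.509  0.0287 0.1827] yawx 89.9 j [ 0.06  0.25 -0.19  1.13  0.    1.63] F [-0.7  0.4 -0.5] w 0.0255 g 0.0
0.13769581056496272 182.85109017741505
0 [ 0. -0.  0.] [0.509 0.029 0.183]
6 [0.014 0.    0.   ] [0.509 0.043 0.183]
12 [0.029 0.002 0.   ] [0.511 0.057 0.183]
18 [0.043 0.005 0.   ] [0.514 0.071 0.183]
24 [0.057 0.009 0.   ] [0.518 0.085 0.183]
30 [0.07  0.015 0.   ] [0.524 0.098 0.183]
36 [0.082 0.022 0.   ] [0.531 0.111 0.183]
42 [0.094 0.031 0.   ] [0.54  0.122 0.183]
48 [0.105 0.04  0.   ] [0.549 0.133 0.183]
54 [0.114 0.051 0.   ] [0.56  0.143 0.183]
60 [0.123 0.063 0.   ] [0.572 0.151 0.183]
66 [0.13  0.075 0.   ] [0.584 0.158 0.183]
72 [0.136 0.088 0.   ] [0.597 0.164 0.183]
78 [0.14  0.102 0.   ] [0.611 0.169 0.183]
84 [0.143 0.116 0.   ] [0.625 0.172 0.183]
90 [0.145 0.13  0.   ] [0.64  0.173 0.183]
96 [0.145 0.145 0.   ] [0.654 0.173 0.183]
102 [0.143 0.159 0.   ] [0.668 0.171 0.183]
108 [0.14  0.173 0.   ] [0.682 0.168 0.183]
```

step_arm(series=[[-1,0,0,0,0],[-1,0,0,0,0],[-1,0,0,0,0],[-1,0.007,0,0,0],[-1,0.014,0,0,0],[-1,0.022,0.001,0,0],[-1,0.029,0.002,0,0],[-1,0.029,0.002,0,0]])

```text
clock: 2.82
tcp_pos: [0.5094, 0.059, 0.1827]
orientation: [-0.001, 0.707, 0.707, 0.0]
contact_force: [-7.8, 4.0, 10.8]
width: 0.0168
grasp_force: 58.8
```

```bash
python3 - <<'E'
from h import *
s,M=st()
E
```

```text
t 2.82 tcp [0.5094 0.059  0.1827] yawx 89.9 j [ 0.11  0.25 -0.18  1.14  0.    1.69] F [-7.8  4.  10.8] w 0.0168 g 58.822206258773804
```

step_arm(series=[[-1,0.014,0.003,0,0],[-1,0.028,0.007,0,0],[-1,0.041,0.013,0,0],[-1,0.053,0.02,0,0],[-1,0.065,0.029,0,0],[-1,0.076,0.038,0,0],[-1,0.085,0.049,0,0],[-1,0.094,0.061,0,0]])

```text
clock: 3.48
tcp_pos: [0.566, 0.1571, 0.1827]
orientation: [-0.007, 0.707, 0.708, 0.001]
contact_force: [-28.6, 33.2, 17.9]
width: 0.0165
grasp_force: 59.4
```

```bash
python3 - <<'E'
from h import *
s,M=st(); p=np.array(s["tcp_pos"]); d=p[:2]-[.6465,.0355]; print(np.hypot(*d),np.degrees(np.arctan2(d[1],d[0]))%360)
E
```

```text
t 3.48 tcp [0.566  0.1571 0.1827] yawx 90.1 j [0.26 0.38 0.01 1.21 0.01 1.83] F [-28.6  33.2  17.9] w 0.0165 g 59.432364106178284
0.14584039395759724 123.50514439288719
```

step_arm(series=[[-1,0.012,0.003,0,0],[-1,0.015,0.01,0,0],[-1,0.018,0.016,0,0],[-1,0.022,0.025,0,0],[-1,0.025,0.033,0,0],[-1,0.027,0.04,0,0],[-1,0.029,0.047,0,0],[-1,0.029,0.047,0,0]])

```text
clock: 4.15
tcp_pos: [0.6193, 0.1851, 0.1829]
orientation: [-0.002, 0.707, 0.708, 0.004]
contact_force: [-3.5, 19.7, 6.3]
width: 0.015
grasp_force: 59.2
```

```bash
python3 - <<'E'
from h import *
s,M=st(); p=np.array(s["tcp_pos"]); d=p[:2]-[.648,.044]; print(np.hypot(*d),np.degrees(np.arctan2(d[1],d[0]))%360)
E
```

```text
t 4.15 tcp [0.6193 0.1851 0.1829] yawx 90.1 j [0.29 0.47 0.16 1.25 0.01 1.86] F [-3.5 19.7  6.3] w 0.015 g 59.18035268783569
0.14396263102116594 101.49879885595415
```

```bash
python3 - <<'E'
from h import *
s,M=st()
c=read_camera("wrist"); cv2.imwrite("pics/w2.png",c["pixels"][...,::-1])
T=np.eye(4);T[:3,:3]=M;T[:3,3]=s["tcp_pos"]; c["pose"]=T@c["mount"]
P=pts(c);h=cv2.cvtColor(c["pixels"],cv2.COLOR_RGB2HSV);H,S,V=[h[...,i].astype(int) for i in range(3)]
m=(abs(H-12)<6)&(S>170)&(V>100)&(c["z_map"]>0); q=P[m]; print(len(q),q.min(0),q.max(0),np.median(q,0))
t=q[(q[:,2]>.188)&(q[:,2]<.2)]; print(len(t),t.mean(0),t.min(0),t.max(0))
n=(np.hypot(P[...,0]-.646,P[...,1]-.036)<.035)&(P[...,2]>.145)&(P[...,2]<.155)&(V<90); print(n.sum(),P[n].min(0),P[n].max(0))
E
```

```text
t 4.15 tcp [0.6193 0.1851 0.1829] yawx 90.1 j [0.29 0.47 0.16 1.25 0.01 1.86] F [-3.5 19.7  6.3] w 0.015 g 59.18035268783569
4245 [ 0.59811142  0.02223101 -0.00086757] [0.62776586 0.18124941 0.19772854] [0.61898365 0.17828983 0.18406692]
1821 [0.61898337 0.1730118  0.19337286] [0.6113469  0.16277425 0.18800832] [0.62691514 0.18124941 0.19772854]Traceback (most recent call last):
  File "<stdin>", line 8, in <module>
    return umr_minimum(a, axis, None, out, keepdims, initial, where)
ValueError: zero-size array to reduction operation minimum which has no identity
```

View pics/w2.png

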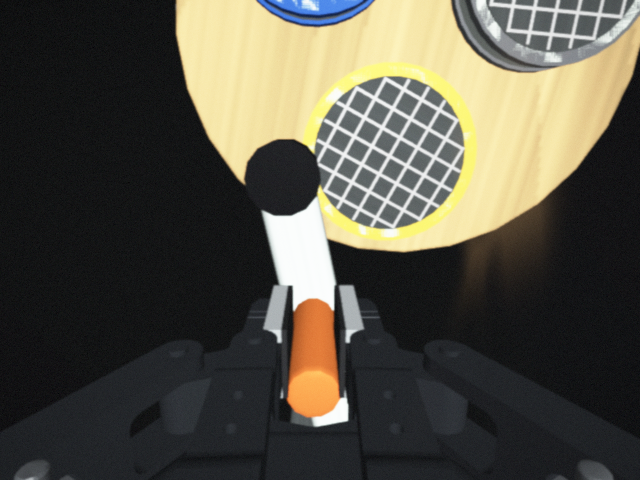

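The post top is at (313,393) and measures (0.619, 0.172). It has slipped 13 mm along the pads, so the original hinge estimate was right. I'll open, recentre and regrip; the pads now close along the direction of travel.

step_arm(series=[[0.2,0,0,0,0],[0.2,0,0,0,0],[0.2,0,0,0,0],[0.2,-0.005,0,0,0],[0.2,-0.011,0,0,0],[0.2,-0.011,0,0,0],[-1,-0.011,0,0,0],[-1,-0.011,0,0,0]])

```text
clock: 4.87
tcp_pos: [0.6185, 0.1692, 0.1814]
orientation: [-0.0, 0.708, 0.706, 0.0]
contact_force: [-0.5, -0.4, 1.1]
width: 0.0279
grasp_force: 0.8
```

step_arm(series=[[-1,0,0,0,0],[-1,0,0,0,0],[-1,0,0,0,0],[-1,0,0,0,0],[-1,0,0,0,0],[-1,0,0,0,0],[-1,0,0,0,0],[-1,0,0,0,0]])

```text
clock: 5.53
tcp_pos: [0.6185, 0.1697, 0.1815]
orientation: [-0.0, 0.708, 0.706, 0.0]
contact_force: [-2.8, 0.3, 3.9]
width: 0.0166
grasp_force: 58.5
```

```bash
cat > w.py <<'E'
from h import *
s,M=st()
c=read_camera("wrist")
T=np.eye(4);T[:3,:3]=M;T[:3,3]=s["tcp_pos"]; c["pose"]=T@c["mount"]
P=pts(c);h=cv2.cvtColor(c["pixels"],cv2.COLOR_RGB2HSV);H,S,V=[h[...,i].astype(int) for i in range(3)]
m=(abs(H-12)<6)&(S>170)&(V>100)&(c["z_map"]>0); q=P[m]
t=q[(q[:,2]>.188)&(q[:,2]<.2)]; o=(t.min(0)+t.max(0))/2; print(len(t),o,"deg",np.degrees(np.arctan2(o[1]-.0355,o[0]-.6465)))
E
python3 w.py
```

```text
t 5.53 tcp [0.6185 0.1697 0.1815] yawx 89.9 j [0.27 0.47 0.15 1.25 0.   1.84] F [-2.8  0.3  3.9] w 0.0166 g 58.528146743774414
2438 [0.61850826 0.17172052 0.1920778 ] deg 101.61197803722416
```

step_arm(series=[[-1,0.001,0.005,0,0],[-1,0.001,0.01,0,0],[-1,0.002,0.015,0,0],[-1,0.002,0.02,0,0],[-1,0.002,0.025,0,0],[-1,0.002,0.03,0,0],[-1,0.002,0.034,0,0],[-1,0.002,0.036,0,0]])

```text
clock: 6.25
tcp_pos: [0.6557, 0.1722, 0.1814]
orientation: [0.0, 0.708, 0.707, 0.001]
contact_force: [1.4, 3.7, 2.9]
width: 0.0164
grasp_force: 59.2
```

```bash
python3 w.py
```

```text
t 6.25 tcp [0.6557 0.1722 0.1814] yawx 89.9 j [0.26 0.53 0.25 1.29 0.   1.83] F [1.4 3.7 2.9] w 0.0164 g 59.20755386352539
2480 [0.65571413 0.1748328  0.19212414] deg 86.21651841434985
```

step_arm(series=[[-1,0,0.002,0,0],[-1,0,0.004,0,0],[-1,0,0.005,0,0],[-1,0,0.006,0,0],[-1,0,0.007,0,0],[-1,0,0.008,0,0],[-1,0,0.008,0,0],[-1,0,0.008,0,0]])

```text
clock: 6.97
tcp_pos: [0.6618, 0.1717, 0.1814]
orientation: [-0.001, 0.708, 0.706, -0.0]
contact_force: [-3.5, 5.0, 4.8]
width: 0.0164
grasp_force: 59.4
```

```bash
python3 w.py
```

```text
t 6.97 tcp [0.6618 0.1717 0.1814] yawx 89.9 j [0.25 0.54 0.28 1.3  0.   1.83] F [-3.5  5.   4.8] w 0.0164 g 59.39040184020996
2518 [0.6618532  0.17430447 0.19233784] deg 83.68815766239386
```

step_arm(series=[[-1,0,0.001,0,0],[-1,0,0.002,0,0],[-1,0,0.003,0,0],[-1,0,0.004,0,0],[-1,0,0.005,0,0],[-1,0,0.005,0,0],[-1,0,0.005,0,0],[-1,0,0.005,0,0]])

```text
clock: 7.68
tcp_pos: [0.6629, 0.1722, 0.1813]
orientation: [-0.003, 0.707, 0.707, -0.003]
contact_force: [-21.2, 5.8, 11.9]
width: 0.0164
grasp_force: 60.9
```

```bash
python3 w.py
```

```text
t 7.68 tcp [0.6629 0.1722 0.1813] yawx 90.0 j [0.25 0.55 0.29 1.32 0.   1.82] F [-21.2   5.8  11.9] w 0.0164 g 60.90233623981476
2481 [0.66302625 0.17431878 0.19213735] deg 83.21094370827211
```

The arm is at the end stop: 21 N of resistance and no further movement. I'll relax the push, open, and lift off.

step_arm(series=[[-1,0,-0.003,0,0],[-1,0,-0.005,0,0],[0.3,0,-0.005,0,0],[0.3,0,-0.005,0,0],[0.3,0,-0.005,0,0],[0.3,0,-0.005,0,0],[0.3,0,-0.005,0,0],[0.3,0,-0.005,0,0]])

```text
clock: 8.4
tcp_pos: [0.6625, 0.1712, 0.1812]
orientation: [-0.0, 0.708, 0.706, -0.0]
contact_force: [0.2, 0.7, -0.0]
width: 0.0555
grasp_force: 0.0
```

step_arm(series=[[0.3,0,0,-0.02,0],[0.3,0,0,-0.04,0],[0.3,0,0,-0.06,0],[0.3,0,0,-0.08,0],[0.3,0,0,-0.08,0],[0.3,0,0,-0.08,0],[-1,0,0,-0.08,0],[-1,0,0,-0.08,0]])

```text
clock: 9.07
tcp_pos: [0.662, 0.1713, 0.26]
orientation: [-0.001, 0.708, 0.706, -0.001]
contact_force: [-0.0, 0.1, 0.3]
width: 0.0321
grasp_force: 0.0
```

```bash
python3 w.py; python3 - <<'E'
from h import *
s,M=st(); p=np.array(s["tcp_pos"])
print((M.T@(np.array([.506,-.295,p[2]])-p)).round(4))
c=read_camera("top"); cv2.imwrite("pics/top2.png",c["pixels"][...,::-1])
P=pts(c);h=cv2.cvtColor(c["pixels"],cv2.COLOR_RGB2HSV);H,S,V=[h[...,i].astype(int) for i in range(3)]
m=(abs(H-12)<6)&(S>170)&(V>100);q=P[m];print(np.median(q,0))
E
```

```text
t 9.07 tcp [0.662  0.1713 0.26  ] yawx 89.9 j [0.25 0.53 0.45 1.49 0.   1.83] F [-0.   0.1  0.3] w 0.0321 g 0.0
551 [0.66318204 0.1741708  0.19208405] deg 83.14030419838339
t 9.12 tcp [0.662  0.1713 0.26  ] yawx 89.9 j [0.25 0.53 0.45 1.49 0.   1.83] F [ 1.   0.2 -0.9] w 0.0244 g 0.0
[-0.4666 -0.1552  0.0005]
[0.66146004 0.16782021 0.19322627]
```

View pics/top2.png

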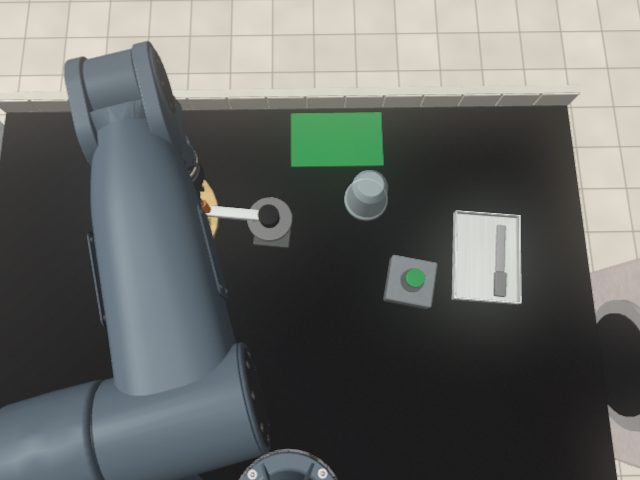

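The arm stayed home after release: post at (205,209), and the bar at 83° matches the foot. Next I'll move to above the button with the fingers shut.

step_arm(series=[[-1,-0.035,-0.012,0,0],[-1,-0.07,-0.023,0,0],[-1,-0.105,-0.035,0,0],[-1,-0.14,-0.047,0,0],[-1,-0.175,-0.058,0,0],[-1,-0.21,-0.07,0,0],[-1,-0.245,-0.082,0,0],[-1,-0.28,-0.093,0,0]])

```text
clock: 9.83
tcp_pos: [0.5677, -0.1098, 0.2609]
orientation: [-0.0, 0.708, 0.707, -0.0]
contact_force: [0.9, -0.2, 0.8]
width: 0.0001
grasp_force: 0.0
```

step_arm(series=[[-1,-0.035,-0.012,0,0],[-1,-0.07,-0.023,0,0],[-1,-0.105,-0.035,0,0],[-1,-0.14,-0.047,0,0],[-1,-0.165,-0.055,0,0],[-1,-0.187,-0.062,0,0],[-1,-0.187,-0.062,0,0],[-1,-0.187,-0.062,0,0]])

```text
clock: 10.5
tcp_pos: [0.5059, -0.2961, 0.2606]
orientation: [-0.001, 0.709, 0.706, -0.0]
contact_force: [-0.7, 0.8, -0.2]
width: -0.0001
grasp_force: 0.0
```

```bash
cat > b.py <<'E'
from h import *
import sys
s,M=st()
c=read_camera("wrist"); cv2.imwrite(f"pics/{sys.argv[1]}.png",c["pixels"][...,::-1])
T=np.eye(4);T[:3,:3]=M;T[:3,3]=s["tcp_pos"]; c["pose"]=T@c["mount"]
P=pts(c);h=cv2.cvtColor(c["pixels"],cv2.COLOR_RGB2HSV);H,S,V=[h[...,i].astype(int) for i in range(3)]
m=(abs(H-65)<20)&(S>120)&(V>50)&(P[...,2]>.06)&(P[...,2]<.11); q=P[m]
z=np.median(q[:,2]); t=q[abs(q[:,2]-z)<.004]; o=(t.min(0)+t.max(0))/2
print(len(q),"mid",o.round(4),"ext",np.ptp(t,0).round(4),"medz",z, "tool",(M.T@(o-s["tcp_pos"])).round(4))
E
python3 b.py w3
```

```text
t 10.5 tcp [ 0.5059 -0.2961  0.2606] yawx 89.8 j [-0.53  0.34  0.15  1.38  0.    1.05] F [-0.7  0.8 -0.2] w -0.0001 g 0.0
1364 mid [ 0.5073 -0.2983  0.0947] ext [0.0411 0.0414 0.0063] medz 0.0954347234756032 tool [-0.0023  0.0015  0.1659]
```

View pics/w3.png

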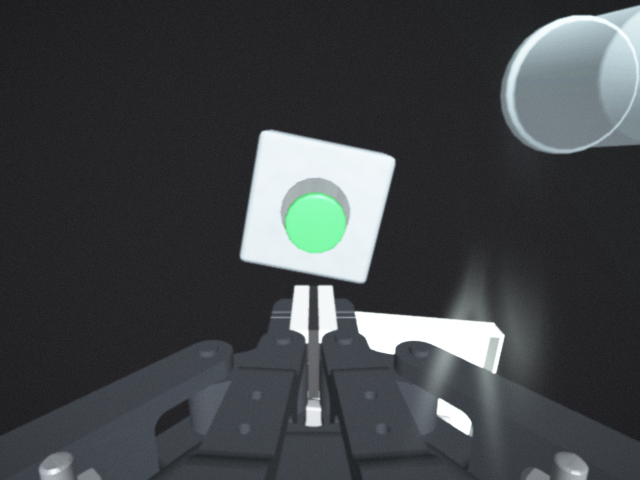

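The button is at (316,222), just ahead of the fingertips, and measures (0.507, -0.298, 0.095), which matches the expected height. I'll go down to just above it.

step_arm(series=[[-1,-0.001,0.001,0.03,0],[-1,-0.001,0.001,0.06,0],[-1,-0.001,0.001,0.09,0],[-1,-0.001,0.001,0.115,0],[-1,-0.001,0.001,0.13,0],[-1,-0.001,0.001,0.135,0],[-1,-0.001,0.001,0.135,0],[-1,-0.001,0.001,0.135,0]])

```text
clock: 11.22
tcp_pos: [0.5082, -0.2957, 0.127]
orientation: [0.0, 0.707, 0.707, 0.0]
contact_force: [0.4, -0.5, -0.3]
width: 0.0001
grasp_force: 0.0
```

step_arm(series=[[-1,0,0,0.002,0],[-1,0,0,0.004,0],[-1,0,0,0.006,0],[-1,0,0,0.008,0],[-1,0,0,0.01,0],[-1,0,0,0.011,0],[-1,0,0,0.011,0],[-1,0,0,0.011,0]])

```text
clock: 11.88
tcp_pos: [0.5078, -0.2964, 0.1155]
orientation: [0.0, 0.708, 0.706, 0.0]
contact_force: [1.0, -0.0, 2.5]
width: -0.0001
grasp_force: 1.5
```

```bash
python3 b.py w4
```

```text
t 11.88 tcp [ 0.5078 -0.2964  0.1155] yawx 89.9 j [-0.53  0.42 -0.11  1.04  0.    1.04] F [ 1.  -0.   2.5] w -0.0001 g 1.4531641826033592
2296 mid [ 0.5071 -0.2927  0.0917] ext [0.0419 0.0315 0.0065] medz 0.09242060502820633 tool [ 0.0037 -0.0007  0.0238]
```

step_arm(series=[[-1,0,0,0.002,0],[-1,0,0,0.004,0],[-1,0,0,0.006,0],[-1,0,0,0.008,0],[-1,0,0,0.009,0],[-1,0,0,0.009,0],[-1,0,0,0.009,0],[-1,0,0,0.009,0]])

```text
clock: 12.6
tcp_pos: [0.5078, -0.2964, 0.1064]
orientation: [0.0, 0.708, 0.706, 0.0]
contact_force: [0.1, -0.7, 5.1]
width: -0.0
grasp_force: 2.6
```

```bash
for i in 1 2 3 4; do python3 b.py w5; done
```

```text
t 12.6 tcp [ 0.5078 -0.2964  0.1064] yawx 89.9 j [-0.53  0.43 -0.12  1.02  0.    1.04] F [ 0.1 -0.7  5.1] w -0.0 g 2.5897443294525146
2305 mid [ 0.5071 -0.2928  0.0825] ext [0.0418 0.0316 0.0063] medz 0.0833497812947954 tool [ 0.0036 -0.0007  0.0239]
t 12.65 tcp [ 0.5078 -0.2963  0.1064] yawx 89.9 j [-0.53  0.43 -0.12  1.02  0.    1.04] F [0.7 0.1 4.5] w -0.0001 g 2.5884777680039406
2279 mid [ 0.507  -0.2925  0.0826] ext [0.0422 0.0309 0.0064] medz 0.0833715883947388 tool [ 0.0038 -0.0008  0.0238]
t 12.7 tcp [ 0.5078 -0.2964  0.1064] yawx 89.9 j [-0.53  0.43 -0.12  1.02  0.    1.04] F [ 1.1 -1.3  5.2] w 0.0001 g 2.5875555351376534
2269 mid [ 0.5071 -0.2929  0.0825] ext [0.042  0.0317 0.0062] medz 0.08333119829474478 tool [ 0.0035 -0.0007  0.024 ]
t 12.75 tcp [ 0.5078 -0.2964  0.1065] yawx 89.9 j [-0.53  0.43 -0.12  1.02 -0.    1.04] F [ 1.2 -0.3  4.5] w 0.0002 g 2.5867952406406403
2294 mid [ 0.5071 -0.2927  0.0825] ext [0.0419 0.031  0.0062] medz 0.08339465723173926 tool [ 0.0037 -0.0007  0.024 ]
```

Travel reads 11.5 mm from the TCP and 12.0 mm from the camera. One last check of the whole scene before handing in.

```bash
python3 - <<'E'
from h import *
c=read_camera("top"); cv2.imwrite("pics/top3.png",c["pixels"][...,::-1])
P=pts(c);h=cv2.cvtColor(c["pixels"],cv2.COLOR_RGB2HSV);H,S,V=[h[...,i].astype(int) for i in range(3)]
m=(abs(H-12)<6)&(S>170)&(V>100)&(P[...,2]>.185);o=P[m].mean(0);print(o,np.degrees(np.arctan2(o[1]-.034,o[0]-.646))); st()
E
```

```text
[0.66080947 0.17089823 0.19476393] 83.8258298603253
t 12.85 tcp [ 0.5078 -0.2964  0.1064] yawx 89.9 j [-0.53  0.43 -0.12  1.02  0.    1.04] F [ 0.3 -1.4  4.6] w -0.0005 g 2.5866925343871117
```

View pics/top3.png

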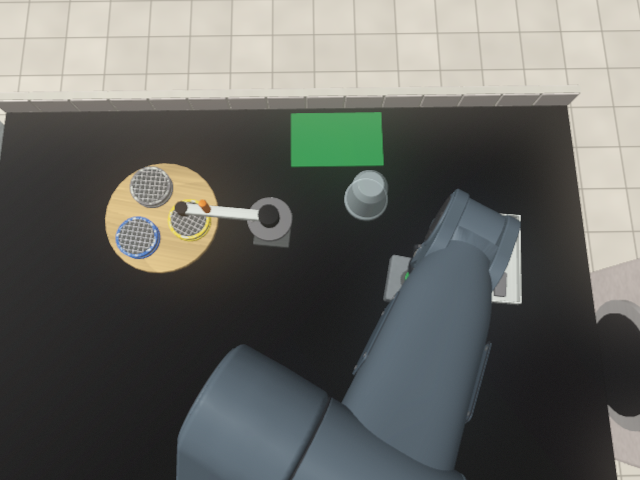

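The nozzle (181,208) is over the yellow filter with the arm home at about 84°. The turntable, filters and shroud haven't moved, and the button is held steady.

```bash
python3 -c "
from rig import finish_job; print(finish_job())"
```

```text
the job is handed in; nothing more can be done
None
```

The job is handed in: the nozzle arm is fully home over the turntable (about 84°, against its end stop), and the fingertips are holding the green button about 12 mm down at roughly 5 N; the post slipped in the grip once mid-swing and was regripped.

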